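Take the strainer out of the rainwater filter

ROBOT

A 7-joint arm with a two-finger parallel gripper is mounted at the origin on the work surface. World frame = base frame: x ahead of the robot, y to its left, z up, the work surface at z = 0. Lengths are in m, angles in rad, forces in N, time in s.
With the tool pointing down it reaches from about 0.35 to 0.9 m from the base axis. Payload 8.1 kg.
Tool frame: the origin (TCP) lies at the centre of the arm's flange, where the gripper is bolted on; the fingertips stand 173 mm ahead of it and the grasp point (between the pads) lies 155 mm ahead of it; z points along the fingers, y is the line along which they close (so a half turn about z gives the same grasp; the last joint's range is limited). The gripper opens to 85 mm and grips with 20 to 120 N. Pads are 22 mm wide; open, the fingers measure 114 mm over their backs; the gripper's body (76 mm by 85 mm) begins 54 mm behind the grasp point. The pads swing forward as they close: fully open they stand 13 mm farther back than shut.
Start: joints at [1.121, 0.434, 0.025, 1.573, -0.012, 1.134, -0.075], TCP at [0.212, -0.588, 0.405] pointing down, gripper open.
Joint ranges: [-2.62, 2.62], [-0.44, 2.09], [-1.27, 1.32], [0.08, 2.57], [-1.32, 4.46], [0.12, 2], [-2.74, 2.74]. Speed limits (rad/s): [2.22, 2.22, 3.01, 3.01, 3.14, 3.14, 3.14].

INTERFACE

Orientations are given as a rotation vector (axis times angle).
In Python, from cell import robot, snapshot, order gives the robot as it stands.
- The arm moves only by the tool move_arm, never from a script. Its argument "steps" is a list of rows, each an object with "rotation": the turn, a rotation vector about the tool's x, y, z scaled (see below), a list of three; "offset": the shift along the tool's x, y, z scaled (see below), a list of three; "jaw": the opening, from -1 (shut) to 1 (fully open). In form: [{"rotation": [rx, ry, rz], "offset": [dx, dy, dz], "jaw": jaw}, ...]. A call has 1 to 5 rows; each row is the pose to reach, as a shift and turn from the pose commanded when the call began, along the tool's axes at that moment; what a row does not reach only later rows make up. The controller multiplies each number of a shift by 0.3 m and each number of a turn by 0.5 rad. A row lasts 1/12 s, in which the tool goes at most 41.7 mm and 7.16 degrees, less where a joint would pass 70% of its speed; a pose out of reach is approached as far as the arm can. A call with a number of a shift or a turn outside -1 to 1 is refused whole. A call with a gripper value outside its range is refused whole. The fingers move at their own pace and stop on an object; "grip_force" is the grip in N (left out, the last holds). Time passes only in rows, so rows that repeat a pose let the fingers close. It gives the time, the measured TCP pose, the force, the opening and the grip force at its end, in the units of the state.
- robot.state(): the state, without advancing time (a new reading comes with each control period).
- snapshot(name): name is "scene" or "top" or "wrist"; returns a dict with "pixels" (384x512x3 uint8, blue, green, red), "fx", "fy", "cx", "cy" (pixels), "T" (4x4, takes a point from camera to world coordinates). Camera axes: x right, y down, z forward; pixel columns grow to the right and rows downward; lengths in m; the calibration is good to about 2 mm. A picture is of the moment at which its call begins. There is no depth.
- order.finish_job(): hands the job in; it is judged then, once.
The state is a dict: "clock": time; "q": joint angles; "qd": joint speeds; "joint_efforts": joint torques, N m; "eef_pos": TCP position; "ee_rot": TCP orientation; "force": force on the tool from outside, world axes, zero at the start; "moment": the same for the moment, N m; "opening": finger opening in m; "gripper_force": force on a finger pad.
Only numpy, scipy, OpenCV 4.12 (cv2) and the standard library are available. Lean on these libraries where they do the work, as an engineer would, in place of code of your own. Each camera call takes 0.05 s, during which the arm holds its last target. There are 200 camera calls.

TASK

Open the rainwater filter on the bench for cleaning: squeeze the thumb button on its cap right in, turn the cap anticlockwise, roughly a quarter turn, until you feel it come against its stop, then lift cap and strainer straight out together. Stand it gently upright on its foot in the grey plant saucer and let go. It is all light plastic, so feel your way and force nothing, and leave the saucer and everything else on the bench where they are.

Things in the scene. Friction and masses are not known exactly. Their poses are not given: they have to be found in the camera images.
- filter: Black plastic filter bowl, 90 mm across, 75 mm high, on a 130 x 96 mm steel foot plate fixed to the bench, with hose spigots (80 mm from the axis, 36 mm up) at y and -y. Origin: underside of the plate, on the bowl's axis. x points at the latch notch in the rim, where the thumb button is while locked. A spring under the strainer pushes the fitted cap up with 4.5 N and lifts it 5 mm once free.
- filter_rim (a point): Centre of the bowl's top rim, 75 mm above the filter's origin. In the bowl is a bayonet ring with two stops, set differently in each filter, not measured: the locked cap turns 60 to 86 degrees anticlockwise (from above) to the stop and can lift only in the last 4 degrees before it. The stop is stiff, 0.4 N m per degree. The bayonet breaks at about 0.6 N m of turning, or 20 N of pull on a held cap.
- cap_grip (a point): Middle of the loose grey cap's grip, on its axis, 89 mm above the strainer's foot, 15 mm below the cap's top. z up, x towards the thumb button. The grip: an upright block 44 (x) by 26 (y) by 42 mm high on a shoulder 76 mm across, its top 27 mm below this point. Pinch along x: one finger on the button, one on the end 22 mm behind the axis; 50 mm over both, 45 pressed. A finger over 30 N cracks it.
- cap_foot (a point): Centre of the flat underside of the strainer's foot, on the cap's axis 89 mm below cap_grip; same axes. Foot 44 mm across, strainer 38 mm; two lugs 38 mm above the foot, 60 mm across, pass the ring's gaps. Fitted, the foot is 19.5 mm above the filter's origin, and must rise 60 mm to clear the rim. Cap and strainer weigh 0.14 to 0.25 kg; fitted, they have 1.5 mm of side play.
- thumb_pad (a point): The centre of the outer face of the black thumb button, a ribbed pad 18 x 18 mm at the height of cap_grip, 28 mm from the cap's axis when out and 23 mm when right in; x points out of the cap.
- release (a joint): How far the thumb button is pushed in: 0 when out, 0.005 m when right in. Its spring needs 9 N to start and 15 N right in. It draws the latch tooth back out of the notch (clear from 0.0037 m), and must be held in while the turn begins; out of the notch the tooth slides along the rim.
- saucer_floor (a point): The centre of the inner floor of the loose grey ceramic plant saucer, 6 mm above the bench. The saucer is round, 148 mm across and 24 mm high, its flat floor about 120 mm across; 0.45 kg.
- spray_bottle: Bystander: yellow plastic spray bottle with a white trigger head, empty, 76 mm across and 212 mm tall, standing loose. Origin at the centre of its underside.
- hammer: Bystander: chrome claw hammer with a black grip, lying along its x axis, 300 mm long, head at +x 120 mm across in y. Origin on the bench under the handle, 115 mm from the head.
- peg: Bystander: pointed wooden garden peg, 160 mm long in x, 18 mm square, lying on the bench. Origin under its middle.
- push_lamp: Bystander: small round press-button lamp, white with a clear dome and a grey button, 74 mm across and 34 mm high. Origin at the centre of its underside.
- pot: Bystander: terracotta pot, 90 mm across and 80 mm high. Origin at the centre of its underside.
- hose_connector: Bystander: black hose connector standing on end, 36 mm across and 50 mm high. Origin at the centre of its underside.
- screw_jar: Bystander: glass jar with a steel lid, 60 mm across and 75 mm high. Origin at the centre of its underside.
Things that resemble listed ones, but are neither listed nor needed, are in the scene too. Several things look just like the part that bears saucer_floor: the one meant starts farthest to the robot's left.

How it is judged:
By the outcome, as a careful person would: the job done as asked, in the order asked, and still so for the second after the job is handed in, with the robot touching nothing.
It also fails if it takes over 70 s, if anything falls off the work surface, if the arm or the gripper's body presses on something with over 40 N, if the wrist force passes 120 N, or if a joint passes its speed limit or range.

## Working session

There is one attempt and no reset: what is moved stays moved. The work goes in short steps, Python scripts to look and compute and a tool call to move; the robot and the scene stay as the last step left them, time stands still between calls to the robot, and variables do not carry over. Pictures are saved under pics/ and viewed, at most 10 in all, crops included, and the job is handed in when it is done.

Besides the shell and the picture viewer there is one more tool, called after "Emit:" as name(argument=value, ...), one argument or row to a line, values as JSON. move_arm: Moves the arm, as the interface text tells. Its arguments: {"type":"object","properties":{"steps":{"type":"array"},"grip_force":{"type":"number"}},"required":["steps"]}

```bash
mkdir -p pics; ls; python3 - <<'E'
from cell import robot,snapshot
import cv2,numpy as np
for n in("scene","top"):
    s=snapshot(n); cv2.imwrite(f"pics/{n}0.png",s["pixels"]); print(n,s["fx"],s["cx"],s["cy"],np.round(s["T"],3).tolist())
st=robot.state(); print(st)
E
```

```text
pics
scene 394.2271821410238 254.27021014566085 190.80938325130134 [[-0.76, 0.38, -0.527, 1.171], [0.65, 0.423, -0.632, 0.73], [-0.017, -0.822, -0.569, 0.749], [0.0, 0.0, 0.0, 1.0]]
top 472.05601651011443 253.73270874486997 177.84195914101767 [[0.006, -0.992, 0.122, 0.403], [-1.0, -0.002, 0.025, -0.031], [-0.025, -0.122, -0.992, 1.183], [0.0, 0.0, 0.0, 1.0]]
{'clock': 0.1, 'q': array([ 1.12135923,  0.43516401,  0.02497042,  1.57403497, -0.01160559,
        1.13398739, -0.07506193]), 'qd': array([ 7.22523181e-04, -2.37296953e-03,  1.04685868e-03, -2.57074888e-03,
        7.83359232e-04,  8.34660218e-05, -7.21825732e-04]), 'joint_efforts': array([ 1.82140502e-03, -6.71753883e+01,  1.02742586e+00, -3.16906428e+01,
        1.56950369e-02,  7.22855635e-03,  5.75205308e-05]), 'eef_pos': array([ 0.21235328, -0.58758986,  0.40398641]), 'ee_rot': array([-3.09310025e+00, -5.41794051e-01,  5.85000980e-04]), 'force': array([ 0.1502677 , -0.29264873, -0.2945973 ]), 'moment': array([0.0135415 , 0.0351107 , 0.00447686]), 'gripper_force': 0.0, 'opening': 0.08527076192007421}
```

View pics/scene0.png

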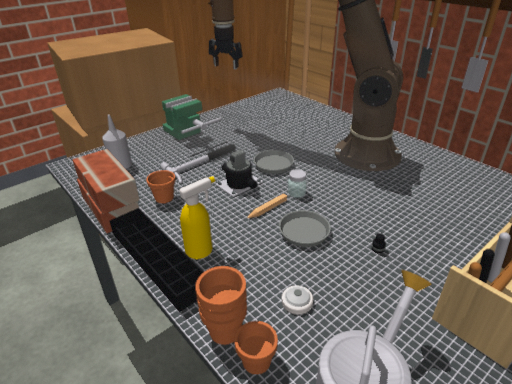

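View pics/top0.png

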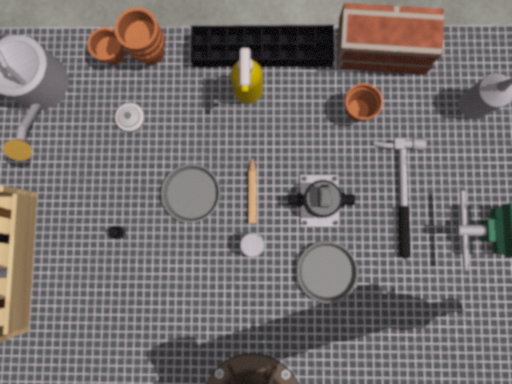

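The scene shows the filter at top (322,197) and scene (239,172), with its spigots along the top image's rows. There are two saucers, at top (190,193) and (327,271). Image left is the robot's left (+y), so the one I want is at (190,193). Nothing else looks like the filter cap. Next I'll take one crop to check this choice and the button side.

```bash
cat > h.py <<'E'
import numpy as np,cv2
def ray(s,u,v,z):
    T=np.array(s["T"]); d=T[:3,:3]@np.array([(u-s["cx"])/s["fx"],(v-s["cy"])/s["fy"],1]); o=T[:3,3]
    return o+d*(z-o[2])/d[2]
def proj(s,p):
    T=np.array(s["T"]); c=T[:3,:3].T@(np.array(p)-T[:3,3]); return np.round([s["fx"]*c[0]/c[2]+s["cx"],s["fy"]*c[1]/c[2]+s["cy"]],1)
E
python3 - <<'E'
from cell import snapshot
from h import *
t=snapshot("top"); s=snapshot("scene")
a=cv2.resize(t["pixels"][160:240,280:365],None,fx=5,fy=5,interpolation=cv2.INTER_CUBIC)
b=cv2.resize(s["pixels"][140:200,205:270],None,fx=6,fy=6,interpolation=cv2.INTER_CUBIC)
c=np.zeros((400,825,3),np.uint8); c[:400,:425]=a[:400]; c[:360,430:820]=b
cv2.imwrite("pics/crop1.png",c[:,:800])
# saucer outline: rim z .024
for u,v in((161,193),(220,193),(190,165),(190,222)): print(ray(t,u,v,.024).round(3))
for u,v in((322,197),): print(ray(t,u,v,.12).round(3), ray(t,u,v,.075).round(3))
E
```

```text
[0.508 0.228 0.024]
[0.508 0.082 0.024]
[0.578 0.158 0.024]
[0.436 0.155 0.024]
[ 0.491 -0.158  0.12 ] [ 0.495 -0.163  0.075]
```

View pics/crop1.png

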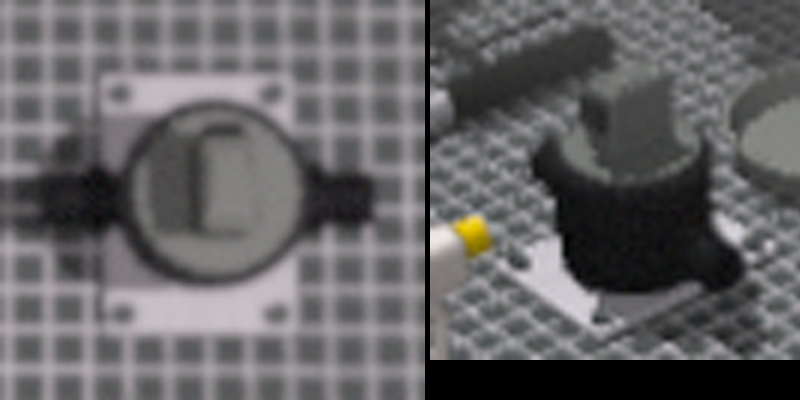

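The crop shows the grip block on the filter, with its dark button face at crop (220,130), the +x world side (scene crop (600,130) agrees). The rim centre is near crop (217,193) and the plate edges are square to the world, so the filter's yaw is about 0.

```bash
cat >> h.py <<'E'
from scipy.spatial.transform import Rotation as R
def step(st,pos,yaw):
    """yaw: world angle (deg) of tool y; prints offset/rotation in the move's units"""
    a=np.radians(yaw); y=np.array([np.cos(a),np.sin(a),0]); z=np.array([0,0,-1.]); x=np.cross(y,z)
    Rt=R.from_matrix(np.c_[x,y,z]); R0=R.from_rotvec(st["ee_rot"])
    off=R0.inv().apply(np.array(pos)-st["eef_pos"])/.3; rot=(R0.inv()*Rt).as_rotvec()/.5
    ty=R0.apply([0,1,0]); print("offset",off.round(3),"rot",rot.round(3),"yaw now",np.degrees(np.arctan2(ty[1],ty[0])).round(2),"pos",st["eef_pos"].round(4),"q7",st["q"][6].round(2),"F",st["force"].round(1),"M",st["moment"].round(3),"op",round(st["opening"],4),"gf",round(st["gripper_force"],1),"t",st["clock"])
E
python3 - <<'E'
from cell import snapshot,robot
from h import *
t=snapshot("top")
print("rim",ray(t,323,198.2,.075).round(4),"grip",ray(t,326.1,197,.1235).round(4))
step(robot.state(),[.489,-.165,.38],0)
E
```

```text
rim [ 0.492  -0.1654  0.075 ] grip [ 0.4909 -0.1665  0.1235]
offset [ 1.346 -1.012  0.082] rot [-1.000e-03 -1.000e-03 -2.448e+00] yaw now -70.14 pos [ 0.2124 -0.5877  0.4044] q7 -0.08 F [-0.2 -0.3 -0.7] M [-0.012  0.009 -0.044] op 0.0856 gf 0.0 t 0.25
```

Emit:
move_arm(
  steps=[
    {"rotation":[0,0,-0.2],"offset":[0.1,-0.08,0],"jaw":1},
    {"rotation":[0,0,-0.4],"offset":[0.21,-0.16,0],"jaw":1},
    {"rotation":[0,0,-0.6],"offset":[0.32,-0.24,0],"jaw":1},
    {"rotation":[0,0,-0.8],"offset":[0.43,-0.32,0],"jaw":1},
    {"rotation":[0,0,-1.0],"offset":[0.54,-0.4,0],"jaw":1},
  ],
  grip_force=22,
)

```text
clock: 0.67
eef_pos: [0.3246, -0.4182, 0.4048]
ee_rot: [2.861, 1.297, -0.0]
force: [1.1, -1.1, 0.7]
opening: 0.085
gripper_force: 0.0
```

```bash
python3 -c "
from cell import robot
from h import *
step(robot.state(),[.489,-.165,.38],0)"
```

```text
offset [ 0.996 -0.144  0.082] rot [ 0.000e+00  1.000e-03 -1.439e+00] yaw now -41.22 pos [ 0.3246 -0.4182  0.4048] q7 0.04 F [ 1.1 -1.1  0.7] M [-0.037 -0.092  0.013] op 0.085 gf 0.0 t 0.6667
```

Emit:
move_arm(
  steps=[
    {"rotation":[0,0,-0.2],"offset":[0.13,-0.02,0.01],"jaw":1},
    {"rotation":[0,0,-0.4],"offset":[0.26,-0.04,0.02],"jaw":1},
    {"rotation":[0,0,-0.6],"offset":[0.39,-0.06,0.03],"jaw":1},
    {"rotation":[0,0,-0.8],"offset":[0.52,-0.08,0.04],"jaw":1},
    {"rotation":[0,0,-1.0],"offset":[0.65,-0.1,0.05],"jaw":1},
  ],
)

```text
clock: 1.08
eef_pos: [0.4313, -0.2522, 0.3898]
ee_rot: [2.451, 1.965, 0.0]
force: [1.4, 0.2, -0.1]
opening: 0.0852
gripper_force: 0.0
```

```bash
python3 -c "
from cell import robot
from h import *
step(robot.state(),[.489,-.165,.36],0)"
```

```text
offset [0.326 0.125 0.099] rot [ 0.001  0.001 -0.439] yaw now -12.57 pos [ 0.4313 -0.2522  0.3898] q7 0.09 F [ 1.4  0.2 -0.1] M [-0.048 -0.03  -0.048] op 0.0852 gf 0.0 t 1.0833
```

Emit:
move_arm(
  steps=[
    {"rotation":[0,0,-0.15],"offset":[0.11,0.04,0.03],"jaw":1},
    {"rotation":[0,0,-0.3],"offset":[0.22,0.08,0.06],"jaw":1},
    {"rotation":[0,0,-0.44],"offset":[0.326,0.125,0.1],"jaw":1},
    {"rotation":[0,0,-0.44],"offset":[0.326,0.125,0.1],"jaw":1},
    {"rotation":[0,0,-0.44],"offset":[0.326,0.125,0.1],"jaw":1},
  ],
)

```text
clock: 1.5
eef_pos: [0.4897, -0.1649, 0.3591]
ee_rot: [-2.22, -2.221, -0.0]
force: [0.3, -0.8, 0.8]
opening: 0.0852
gripper_force: 0.0
```

```bash
python3 -c "
from cell import robot,snapshot
from h import *
s=snapshot('wrist');st=robot.state()
cv2.imwrite('pics/w1.png',s['pixels'])
T=np.array(s['T']);print(s['fx'],T.round(3).tolist())
print(proj(s,[.492,-.165,.1235]),proj(s,[.492,-.165,.075]))
step(st,[.489,-.165,.36],0)"
```

```text
275.0591868175 [[1.0, -0.0, -0.002, 0.49], [-0.001, -0.949, -0.316, -0.084], [-0.001, 0.316, -0.949, 0.328], [0.0, 0.0, 0.0, 1.0]]
[259.2 208.9] [258.9 190.2]
offset [ 0.005 -0.    -0.002] rot [-0.002 -0.    -0.006] yaw now -0.18 pos [ 0.4891 -0.1665  0.3594] q7 0.06 F [-0.7 -0.2 -0.1] M [-0.007 -0.011  0.039] op 0.0852 gf 0.0 t 1.55
```

View pics/w1.png

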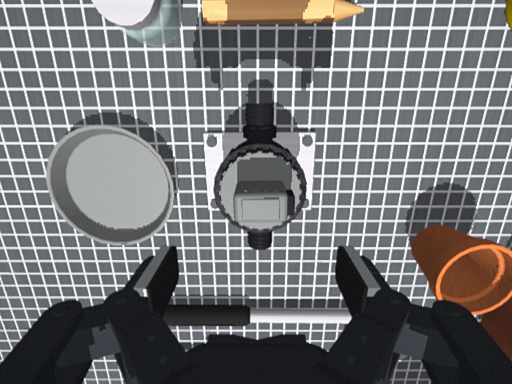

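The wrist view shows the cap from above. Grip top is about (236–286, 196–223), the button at (291,203) points to +x, and the rim ring is around (260,188). I'll crop for edges.

```bash
python3 -c "
from cell import robot,snapshot
from h import *
s=snapshot('wrist')
cv2.imwrite('pics/w2.png',cv2.resize(s['pixels'][130:255,200:320],None,fx=4.8,fy=4.8,interpolation=cv2.INTER_CUBIC))"
```

```text
(no output)
```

View pics/w2.png

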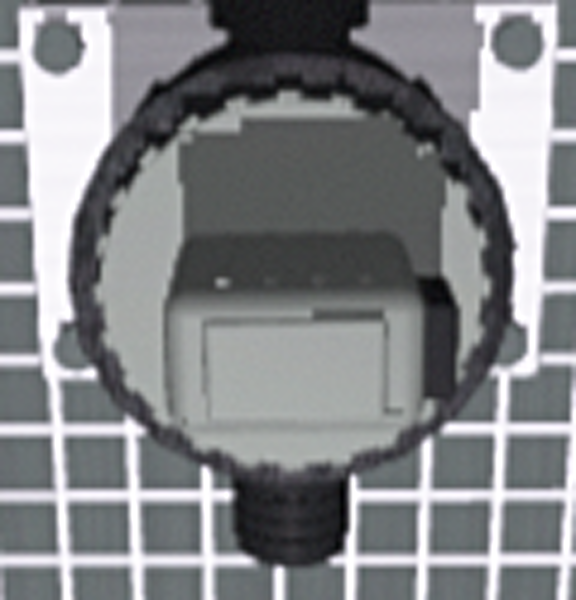

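The crop shows the grip top outline at crop x 170–421, y 295–428, with the button at x 421–458. The rim outline runs x 70–513, y 50–478.

```bash
python3 -c "
from cell import robot,snapshot
from h import *
s=snapshot('wrist')
f=lambda x,y:(200+x/4.8-.4,130+y/4.8-.4)
for x,y,z in((295.5,361,.1235),(170,361,.1235),(421,361,.1235),(295,295,.1235),(295,428,.1235),(291.5,264,.075),(70,264,.075),(513,264,.075),(291,50,.075),(291,478,.075),(458,300,.1085)): print(ray(s,*f(x,y),z).round(4))
step(robot.state(),[.492,-.165,.30],0)"
```

```text
[ 0.4926 -0.1648  0.1235]
[ 0.4718 -0.1647  0.1235]
[ 0.5134 -0.1649  0.1235]
[ 0.4926 -0.1533  0.1235]
[ 0.4925 -0.1769  0.1235]
[ 0.4925 -0.1627  0.075 ]
[ 0.4482 -0.1624  0.075 ]
[ 0.5369 -0.1629  0.075 ]
[ 0.4925 -0.1202  0.075 ]
[ 0.4923 -0.2099  0.075 ]
[ 0.5213 -0.1593  0.1085]
offset [0.01  0.012 0.199] rot [-0.001  0.001 -0.013] yaw now -0.36 pos [ 0.4885 -0.1681  0.3598] q7 0.06 F [-0.5 -0.2  0.3] M [-0.054  0.009  0.027] op 0.0853 gf 0.0 t 1.65
```

```bash
python3 -c "
from cell import robot,snapshot
from h import *
step(robot.state(),[.4925,-.165,.30],0); print(robot.state()['qd'].round(4))
s=snapshot('wrist'); print(np.array(s['T'])[:3,3].round(4)); step(robot.state(),[.4925,-.165,.30],0); print(robot.state()['qd'].round(4))"
```

```text
offset [0.01  0.013 0.199] rot [-0.001  0.001 -0.013] yaw now -0.36 pos [ 0.4885 -0.1681  0.3598] q7 0.06 F [-0.5 -0.2  0.3] M [-0.054  0.009  0.027] op 0.0853 gf 0.0 t 1.65
[ 0.0093 -0.0061  0.003  -0.0023 -0.0007 -0.0017 -0.0004]
[ 0.4897 -0.0867  0.3282]
offset [0.011 0.013 0.2  ] rot [-0.     0.002 -0.013] yaw now -0.38 pos [ 0.4885 -0.1682  0.3599] q7 0.06 F [-0.   0.5  0.8] M [-0.02   0.03  -0.027] op 0.0854 gf 0.0 t 1.7
[ 0.0036 -0.0013 -0.0011 -0.0011 -0.0016 -0.001  -0.0012]
```

Emit:
move_arm(
  steps=[
    {"rotation":[0,0,-0.013],"offset":[0.012,0.013,0.08],"jaw":1},
    {"rotation":[0,0,-0.013],"offset":[0.012,0.013,0.17],"jaw":1},
    {"rotation":[0,0,-0.013],"offset":[0.012,0.013,0.25],"jaw":1},
    {"rotation":[0,0,-0.013],"offset":[0.012,0.013,0.3],"jaw":1},
    {"rotation":[0,0,-0.013],"offset":[0.012,0.013,0.3],"jaw":1},
  ],
)

```text
clock: 2.12
eef_pos: [0.4912, -0.1645, 0.2672]
ee_rot: [-2.219, -2.219, 0.004]
force: [-0.2, 0.0, 0.8]
opening: 0.0851
gripper_force: 0.0
```

```bash
python3 -c "
from cell import robot,snapshot
from h import *
for n in('wrist','wrist','scene'):
  s=snapshot(n)
cv2.imwrite('pics/s3.png',cv2.resize(s['pixels'][100:200,185:285],None,fx=5.5,fy=5.5,interpolation=cv2.INTER_CUBIC))
step(robot.state(),[.4925,-.165,.261],0)"
```

```text
offset [-0.003 -0.002  0.032] rot [0.002 0.001 0.002] yaw now 0.06 pos [ 0.4931 -0.1641  0.2707] q7 -0.02 F [ 0.1  0.1 -0.6] M [-0.029 -0.017 -0.005] op 0.0852 gf 0.0 t 2.2667
```

View pics/s3.png

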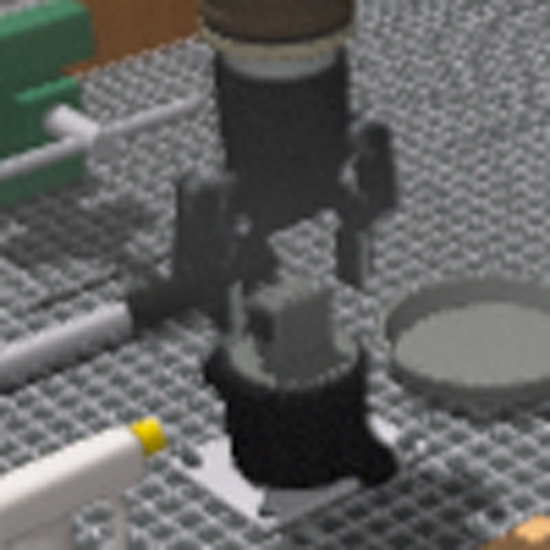

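The scene crop shows the open fingers straddling the grip along x, both clear of the cap, at crop (240,310) and (350,260). Next I lower the last centimetre and close gradually.

Emit:
move_arm(
  steps=[
    {"rotation":[0,0,0],"offset":[-0.003,-0.002,0.02],"jaw":1},
    {"rotation":[0,0,0],"offset":[-0.003,-0.002,0.037],"jaw":0.8},
    {"rotation":[0,0,0],"offset":[-0.003,-0.002,0.037],"jaw":0.6},
    {"rotation":[0,0,0],"offset":[-0.003,-0.002,0.037],"jaw":0.45},
    {"rotation":[0,0,0],"offset":[-0.003,-0.002,0.037],"jaw":0.3},
  ],
  grip_force=20,
)

```text
clock: 2.68
eef_pos: [0.4925, -0.1643, 0.2588]
ee_rot: [2.218, 2.224, 0.0]
force: [0.9, -0.1, 0.8]
opening: 0.0555
gripper_force: 0.4
```

```bash
python3 -c "
from cell import robot
from h import *
step(robot.state(),[.4925,-.165,.2595],0)"
```

```text
offset [-0.002  0.    -0.002] rot [0.001 0.    0.005] yaw now 0.14 pos [ 0.4925 -0.1643  0.2588] q7 -0.02 F [ 0.9 -0.1  0.8] M [-0.036 -0.178  0.02 ] op 0.0555 gf 0.4 t 2.6833
```

Emit:
move_arm(
  steps=[
    {"rotation":[0,0,0],"offset":[0,0,0],"jaw":0.2},
    {"rotation":[0,0,0],"offset":[0,0,0],"jaw":0.15},
    {"rotation":[0,0,0],"offset":[0,0,0],"jaw":0.1},
    {"rotation":[0,0,0],"offset":[0,0,0],"jaw":0.05},
    {"rotation":[0,0,0],"offset":[0,0,0],"jaw":0},
  ],
)

```text
clock: 3.1
eef_pos: [0.4923, -0.1643, 0.2593]
ee_rot: [2.218, 2.224, -0.0]
force: [-2.5, 0.4, 10.1]
opening: 0.0442
gripper_force: 19.5
```

```bash
python3 -c "
from cell import robot
from h import *
step(robot.state(),[.4925,-.165,.2595],0)"
```

```text
offset [-0.002  0.001 -0.001] rot [0.    0.001 0.005] yaw now 0.14 pos [ 0.4923 -0.1643  0.2593] q7 -0.02 F [-2.5  0.4 10.1] M [ 0.096  0.357 -0.004] op 0.0442 gf 19.5 t 3.1
```

Emit:
move_arm(
  steps=[
    {"rotation":[0,0,0],"offset":[0,0,-0.001],"jaw":-0.1},
    {"rotation":[0,0,0],"offset":[0,0,-0.002],"jaw":-0.1},
    {"rotation":[0,0,0],"offset":[0,0,-0.002],"jaw":-0.1},
  ],
  grip_force=21,
)

```text
clock: 3.35
eef_pos: [0.4923, -0.1643, 0.2594]
ee_rot: [2.219, 2.224, -0.0]
force: [0.5, 0.4, 2.3]
opening: 0.044
gripper_force: 21.0
```

```bash
python3 -c "
from cell import robot
from h import *
step(robot.state(),[.4925,-.165,.2595],0)"
```

```text
offset [-0.002  0.001 -0.   ] rot [0.    0.    0.005] yaw now 0.14 pos [ 0.4923 -0.1643  0.2594] q7 -0.02 F [0.5 0.4 2.3] M [-0.08  -0.253  0.118] op 0.044 gf 21.0 t 3.35
```

Emit:
move_arm(
  steps=[
    {"rotation":[0,0,-0.06],"offset":[0,0,0],"jaw":-0.1},
    {"rotation":[0,0,-0.12],"offset":[0,0,0],"jaw":-0.1},
    {"rotation":[0,0,-0.18],"offset":[0,0,0],"jaw":-0.1},
    {"rotation":[0,0,-0.18],"offset":[0,0,0],"jaw":-0.1},
  ],
)

```text
clock: 3.68
eef_pos: [0.4923, -0.1644, 0.2593]
ee_rot: [2.115, 2.323, -0.0]
force: [-0.6, -0.8, 6.0]
opening: 0.0441
gripper_force: 21.7
```

```bash
python3 -c "
from cell import robot
from h import *
step(robot.state(),[.4923,-.1643,.2595],5)"
```

```text
offset [ 0.     0.    -0.001] rot [-0.     0.001  0.013] yaw now 5.37 pos [ 0.4923 -0.1644  0.2593] q7 0.05 F [-0.6 -0.8  6. ] M [-0.161 -0.043  0.067] op 0.0441 gf 21.7 t 3.6833
```

Emit:
move_arm(
  steps=[
    {"rotation":[0,0,-0.2],"offset":[0,0,0],"jaw":-0.1},
    {"rotation":[0,0,-0.4],"offset":[0,0,0],"jaw":-0.1},
    {"rotation":[0,0,-0.6],"offset":[0,0,0],"jaw":-0.1},
    {"rotation":[0,0,-0.8],"offset":[0,0,0],"jaw":-0.1},
    {"rotation":[0,0,-0.9],"offset":[0,0,0],"jaw":-0.1},
  ],
)

```text
clock: 4.1
eef_pos: [0.4924, -0.1645, 0.2594]
ee_rot: [1.538, 2.739, -0.0]
force: [0.6, -0.3, 4.8]
opening: 0.0441
gripper_force: 21.3
```

```bash
python3 -c "
from cell import robot
from h import *
step(robot.state(),[.4923,-.1643,.2595],55)"
```

```text
offset [ 0.001 -0.    -0.   ] rot [ 0.     0.001 -0.825] yaw now 31.35 pos [ 0.4924 -0.1645  0.2594] q7 0.43 F [ 0.6 -0.3  4.8] M [-0.153 -0.135 -0.067] op 0.0441 gf 21.3 t 4.1
```

Emit:
move_arm(
  steps=[
    {"rotation":[0,0,-0.2],"offset":[0,0,0],"jaw":-0.1},
    {"rotation":[0,0,-0.4],"offset":[0,0,0],"jaw":-0.1},
    {"rotation":[0,0,-0.6],"offset":[0,0,0],"jaw":-0.1},
    {"rotation":[0,0,-0.75],"offset":[0,0,0],"jaw":-0.1},
    {"rotation":[0,0,-0.8],"offset":[0,0,0],"jaw":-0.1},
  ],
)

```text
clock: 4.52
eef_pos: [0.4925, -0.1645, 0.2594]
ee_rot: [0.966, 2.989, 0.0]
force: [0.8, -1.4, 5.4]
opening: 0.0437
gripper_force: 21.4
```

```bash
python3 -c "
from cell import robot
from h import *
step(robot.state(),[.4923,-.1643,.2595],58)"
```

```text
offset [ 0.001  0.    -0.   ] rot [ 0.     0.001 -0.134] yaw now 54.18 pos [ 0.4925 -0.1645  0.2594] q7 0.76 F [ 0.8 -1.4  5.4] M [-0.166 -0.114 -0.153] op 0.0437 gf 21.4 t 4.5167
```

Emit:
move_arm(
  steps=[
    {"rotation":[0,0,-0.05],"offset":[0,0,0],"jaw":-0.1},
    {"rotation":[0,0,-0.1],"offset":[0,0,0],"jaw":-0.1},
    {"rotation":[0,0,-0.14],"offset":[0,0,0],"jaw":-0.1},
    {"rotation":[0,0,-0.14],"offset":[0,0,0],"jaw":-0.1},
  ],
)

```text
clock: 4.85
eef_pos: [0.4925, -0.1643, 0.2594]
ee_rot: [0.864, 3.02, -0.0]
force: [0.7, -1.8, 5.7]
opening: 0.0442
gripper_force: 21.7
```

```bash
cat > m.py <<'E'
from cell import robot,snapshot
from h import *
M=[];F=[]
for i in range(4):
    snapshot("wrist"); s=robot.state(); M.append(s["moment"][2]); F.append(s["force"])
print("Mz",np.round(M,3),"mean",np.mean(M).round(3),"F",np.mean(F,0).round(1)); step(s,[.4924,-.1645,.2594],60)
E
python3 m.py
```

```text
Mz [ 0.05   0.004  0.01  -0.014] mean 0.012 F [ 1.3 -0.9  5. ]
offset [-0.    -0.001 -0.   ] rot [-0.     0.001 -0.069] yaw now 58.01 pos [ 0.4925 -0.1643  0.2593] q7 0.82 F [ 1.2 -0.7  5.8] M [-0.152 -0.255 -0.014] op 0.0438 gf 21.8 t 5.05
```

Emit:
move_arm(
  steps=[
    {"rotation":[0,0,-0.03],"offset":[0,0,0],"jaw":-0.1},
    {"rotation":[0,0,-0.055],"offset":[0,0,0],"jaw":-0.1},
    {"rotation":[0,0,-0.055],"offset":[0,0,0],"jaw":-0.1},
  ],
)

```text
clock: 5.3
eef_pos: [0.4925, -0.1643, 0.2594]
ee_rot: [0.822, 3.032, -0.0]
force: [0.6, -1.0, 5.2]
opening: 0.044
gripper_force: 21.6
```

```bash
sed -i 's/range(4)/range(3)/' m.py; python3 m.py
```

```text
Mz [-0.017 -0.016 -0.044] mean -0.026 F [ 0.8 -0.8  4.9]
offset [-0.    -0.001 -0.   ] rot [ 0.     0.001 -0.013] yaw now 59.62 pos [ 0.4925 -0.1643  0.2594] q7 0.84 F [ 0.9 -1.3  4.8] M [-0.138 -0.289 -0.044] op 0.0442 gf 21.6 t 5.45
```

Emit:
move_arm(
  steps=[
    {"rotation":[0,0,-0.02],"offset":[0,0,0],"jaw":-0.1},
    {"rotation":[0,0,-0.038],"offset":[0,0,0],"jaw":-0.1},
    {"rotation":[0,0,-0.038],"offset":[0,0,0],"jaw":-0.1},
  ],
)

```text
clock: 5.7
eef_pos: [0.4925, -0.1642, 0.2593]
ee_rot: [0.793, 3.039, -0.0]
force: [0.3, -0.8, 5.6]
opening: 0.0442
gripper_force: 21.5
```

```bash
python3 m.py
```

```text
Mz [-0.013 -0.036  0.005] mean -0.015 F [ 0.8 -1.   5.3]
offset [-0.    -0.001 -0.   ] rot [0.    0.001 0.025] yaw now 60.71 pos [ 0.4925 -0.1642  0.2594] q7 0.86 F [ 1.2 -1.5  5.4] M [-0.126 -0.258  0.005] op 0.0444 gf 21.6 t 5.85
```

Emit:
move_arm(
  steps=[
    {"rotation":[0,0,-0.02],"offset":[0,0,0],"jaw":-0.1},
    {"rotation":[0,0,-0.04],"offset":[0,0,0],"jaw":-0.1},
    {"rotation":[0,0,-0.04],"offset":[0,0,0],"jaw":-0.1},
  ],
)

```text
clock: 6.1
eef_pos: [0.4925, -0.1642, 0.2593]
ee_rot: [0.763, 3.047, -0.0]
force: [0.6, -1.1, 5.2]
opening: 0.044
gripper_force: 21.5
```

```bash
python3 m.py
```

```text
Mz [-0.005  0.009 -0.021] mean -0.006 F [ 0.6 -0.   5.5]
offset [-0.    -0.001 -0.   ] rot [0.    0.001 0.065] yaw now 61.86 pos [ 0.4925 -0.1642  0.2594] q7 0.87 F [-0.1 -0.8  5.4] M [-0.12  -0.244 -0.021] op 0.0443 gf 21.6 t 6.25
```

Emit:
move_arm(
  steps=[
    {"rotation":[0,0,-0.02],"offset":[0,0,0],"jaw":-0.1},
    {"rotation":[0,0,-0.04],"offset":[0,0,0],"jaw":-0.1},
    {"rotation":[0,0,-0.04],"offset":[0,0,0],"jaw":-0.1},
  ],
)

```text
clock: 6.5
eef_pos: [0.4925, -0.1642, 0.2593]
ee_rot: [0.732, 3.055, -0.0]
force: [0.8, -0.5, 5.3]
opening: 0.0441
gripper_force: 21.5
```

```bash
python3 m.py
```

```text
Mz [-0.038  0.02  -0.002] mean -0.007 F [ 0.6 -0.1  5.5]
offset [-0.    -0.001 -0.   ] rot [0.    0.001 0.105] yaw now 63.01 pos [ 0.4925 -0.1642  0.2593] q7 0.89 F [ 0.4 -0.3  5.1] M [-0.08  -0.274 -0.002] op 0.044 gf 21.6 t 6.65
```

Emit:
move_arm(
  steps=[
    {"rotation":[0,0,-0.02],"offset":[0,0,0],"jaw":-0.1},
    {"rotation":[0,0,-0.04],"offset":[0,0,0],"jaw":-0.1},
    {"rotation":[0,0,-0.04],"offset":[0,0,0],"jaw":-0.1},
  ],
)

```text
clock: 6.9
eef_pos: [0.4925, -0.1642, 0.2594]
ee_rot: [0.702, 3.062, 0.0]
force: [0.5, -1.3, 5.0]
opening: 0.0439
gripper_force: 21.5
```

```bash
python3 m.py
```

```text
Mz [-0.069 -0.005  0.01 ] mean -0.021 F [ 0.9 -0.9  5.4]
offset [-0.    -0.001 -0.   ] rot [0.    0.001 0.145] yaw now 64.15 pos [ 0.4925 -0.1642  0.2594] q7 0.91 F [ 1.  -0.8  6.3] M [-0.057 -0.221  0.01 ] op 0.0444 gf 21.6 t 7.05
```

Emit:
move_arm(
  steps=[
    {"rotation":[0,0,-0.02],"offset":[0,0,0],"jaw":-0.1},
    {"rotation":[0,0,-0.04],"offset":[0,0,0],"jaw":-0.1},
    {"rotation":[0,0,-0.04],"offset":[0,0,0],"jaw":-0.1},
  ],
)

```text
clock: 7.3
eef_pos: [0.4925, -0.1642, 0.2594]
ee_rot: [0.671, 3.069, 0.0]
force: [0.8, 0.2, 5.4]
opening: 0.0442
gripper_force: 21.5
```

```bash
python3 m.py
```

```text
Mz [ 0.027  0.015 -0.004] mean 0.013 F [ 0.3 -0.6  5.1]
offset [-0.    -0.001 -0.   ] rot [0.    0.001 0.185] yaw now 65.3 pos [ 0.4925 -0.1642  0.2594] q7 0.92 F [ 0.7 -0.8  5.5] M [-0.069 -0.282 -0.004] op 0.0436 gf 21.6 t 7.45
```

Emit:
move_arm(
  steps=[
    {"rotation":[0,0,-0.02],"offset":[0,0,0],"jaw":-0.1},
    {"rotation":[0,0,-0.04],"offset":[0,0,0],"jaw":-0.1},
    {"rotation":[0,0,-0.04],"offset":[0,0,0],"jaw":-0.1},
  ],
)

```text
clock: 7.7
eef_pos: [0.4925, -0.1642, 0.2594]
ee_rot: [0.64, 3.075, 0.0]
force: [1.4, -0.8, 6.1]
opening: 0.0437
gripper_force: 21.5
```

```bash
python3 m.py
```

```text
Mz [-0.086 -0.04  -0.085] mean -0.07 F [ 1.  -0.4  5.7]
offset [-0.    -0.001 -0.   ] rot [0.    0.001 0.225] yaw now 66.44 pos [ 0.4925 -0.1642  0.2593] q7 0.94 F [1.2 0.3 5.4] M [-0.078 -0.293 -0.085] op 0.044 gf 21.6 t 7.85
```

Emit:
move_arm(
  steps=[
    {"rotation":[0,0,-0.01],"offset":[0,0,0],"jaw":-0.1},
    {"rotation":[0,0,-0.018],"offset":[0,0,0],"jaw":-0.1},
    {"rotation":[0,0,-0.018],"offset":[0,0,0],"jaw":-0.1},
  ],
)

```text
clock: 8.1
eef_pos: [0.4925, -0.1642, 0.2594]
ee_rot: [0.627, 3.078, 0.0]
force: [1.4, -0.5, 5.7]
opening: 0.0438
gripper_force: 21.5
```

```bash
python3 m.py
```

```text
Mz [-0.06  -0.072 -0.022] mean -0.051 F [ 0.9 -0.6  5.3]
offset [-0.    -0.001 -0.   ] rot [0.    0.001 0.243] yaw now 66.96 pos [ 0.4925 -0.1642  0.2594] q7 0.95 F [ 0.4 -1.4  5.3] M [-0.034 -0.267 -0.022] op 0.0439 gf 21.5 t 8.25
```

Emit:
move_arm(
  steps=[
    {"rotation":[0,0,-0.015],"offset":[0,0,0],"jaw":-0.1},
    {"rotation":[0,0,-0.03],"offset":[0,0,0],"jaw":-0.1},
    {"rotation":[0,0,-0.03],"offset":[0,0,0],"jaw":-0.1},
  ],
)

```text
clock: 8.5
eef_pos: [0.4925, -0.1642, 0.2594]
ee_rot: [0.604, 3.083, 0.0]
force: [1.3, -0.5, 5.8]
opening: 0.0442
gripper_force: 21.5
```

```bash
python3 m.py
```

```text
Mz [-0.037 -0.047 -0.057] mean -0.047 F [ 0.9 -0.9  5.2]
offset [-0.    -0.001 -0.   ] rot [0.    0.001 0.273] yaw now 67.82 pos [ 0.4925 -0.1642  0.2593] q7 0.96 F [ 1.7 -0.7  5.3] M [-0.024 -0.279 -0.057] op 0.0442 gf 21.6 t 8.65
```

Emit:
move_arm(
  steps=[
    {"rotation":[0,0,-0.02],"offset":[0,0,0],"jaw":-0.1},
    {"rotation":[0,0,-0.038],"offset":[0,0,0],"jaw":-0.1},
    {"rotation":[0,0,-0.038],"offset":[0,0,0],"jaw":-0.1},
  ],
)

```text
clock: 8.9
eef_pos: [0.4925, -0.1642, 0.2594]
ee_rot: [0.574, 3.088, 0.0]
force: [0.5, -0.5, 5.7]
opening: 0.0439
gripper_force: 21.5
```

```bash
python3 m.py
```

```text
Mz [-0.033  0.038 -0.027] mean -0.008 F [ 1.  -1.   5.6]
offset [-0.    -0.001 -0.   ] rot [0.    0.001 0.311] yaw now 68.91 pos [ 0.4925 -0.1641  0.2594] q7 0.98 F [ 1.1 -1.2  6.2] M [-0.006 -0.252 -0.027] op 0.0443 gf 21.6 t 9.05
```

Emit:
move_arm(
  steps=[
    {"rotation":[0,0,-0.02],"offset":[0,0,0],"jaw":-0.1},
    {"rotation":[0,0,-0.04],"offset":[0,0,0],"jaw":-0.1},
    {"rotation":[0,0,-0.04],"offset":[0,0,0],"jaw":-0.1},
  ],
)

```text
clock: 9.3
eef_pos: [0.4925, -0.1642, 0.2594]
ee_rot: [0.543, 3.094, 0.0]
force: [0.7, -1.1, 4.5]
opening: 0.0439
gripper_force: 21.5
```

```bash
python3 m.py
```

```text
Mz [-0.079 -0.018 -0.017] mean -0.038 F [ 1.  -0.4  5.6]
offset [-0.    -0.001 -0.   ] rot [0.    0.001 0.351] yaw now 70.05 pos [ 0.4925 -0.1642  0.2593] q7 0.99 F [ 0.8 -0.9  5.4] M [-0.016 -0.311 -0.017] op 0.0442 gf 21.6 t 9.45
```

Emit:
move_arm(
  steps=[
    {"rotation":[0,0,-0.02],"offset":[0,0,0],"jaw":-0.1},
    {"rotation":[0,0,-0.04],"offset":[0,0,0],"jaw":-0.1},
    {"rotation":[0,0,-0.04],"offset":[0,0,0],"jaw":-0.1},
  ],
)

```text
clock: 9.7
eef_pos: [0.4925, -0.1643, 0.2594]
ee_rot: [0.513, 3.099, -0.0]
force: [1.2, -0.0, 6.0]
opening: 0.0439
gripper_force: 22.1
```

```bash
python3 m.py
```

```text
Mz [-0.043 -0.108 -0.173] mean -0.108 F [ 0.7 -0.7  5.6]
offset [-0.    -0.001 -0.   ] rot [-0.     0.001  0.39 ] yaw now 71.18 pos [ 0.4925 -0.1643  0.2593] q7 1.01 F [ 0.8 -0.9  4.5] M [-0.12  -0.24  -0.173] op 0.0442 gf 22.1 t 9.85
```

Emit:
move_arm(
  steps=[
    {"rotation":[0,0,-0.008],"offset":[0,0,0],"jaw":-0.1},
    {"rotation":[0,0,-0.014],"offset":[0,0,0],"jaw":-0.1},
    {"rotation":[0,0,-0.014],"offset":[0,0,0],"jaw":-0.1},
  ],
)

```text
clock: 10.1
eef_pos: [0.4924, -0.1644, 0.2594]
ee_rot: [0.503, 3.101, -0.0]
force: [0.3, -1.8, 5.5]
opening: 0.044
gripper_force: 22.1
```

```bash
python3 m.py
```

```text
Mz [-0.147 -0.117 -0.117] mean -0.127 F [ 1.3 -1.8  5.3]
offset [ 0. -0. -0.] rot [-0.     0.001  0.404] yaw now 71.57 pos [ 0.4924 -0.1644  0.2593] q7 1.02 F [ 0.9 -1.9  5.7] M [-0.126 -0.29  -0.117] op 0.0443 gf 22.1 t 10.25
```

Emit:
move_arm(
  steps=[
    {"rotation":[0,0,-0.01],"offset":[0,0,0],"jaw":-0.1},
    {"rotation":[0,0,-0.02],"offset":[0,0,0],"jaw":-0.1},
    {"rotation":[0,0,-0.02],"offset":[0,0,0],"jaw":-0.1},
  ],
)

```text
clock: 10.5
eef_pos: [0.4924, -0.1645, 0.2594]
ee_rot: [0.488, 3.103, -0.0]
force: [-0.3, -1.7, 6.2]
opening: 0.044
gripper_force: 22.0
```

```bash
sed -i 's/range(3)/range(4)/' m.py; python3 m.py
```

```text
Mz [-0.438 -0.429 -0.472 -0.391] mean -0.433 F [ 0.5 -1.7  6.1]
offset [ 0.  0. -0.] rot [-0.     0.001  0.423] yaw now 72.11 pos [ 0.4924 -0.1645  0.2593] q7 1.02 F [ 0.3 -1.4  5.1] M [-0.208 -0.216 -0.391] op 0.0442 gf 22.0 t 10.7
```

The moment shows the stop at about 71°. I'll ease off it, then start lifting gently.

Emit:
move_arm(
  steps=[
    {"rotation":[0,0,0.03],"offset":[0,0,0],"jaw":-0.1},
    {"rotation":[0,0,0.05],"offset":[0,0,0],"jaw":-0.1},
    {"rotation":[0,0,0.05],"offset":[0,0,-0.002],"jaw":-0.1},
    {"rotation":[0,0,0.05],"offset":[0,0,-0.004],"jaw":-0.1},
    {"rotation":[0,0,0.05],"offset":[0,0,-0.004],"jaw":-0.1},
  ],
)

```text
clock: 11.12
eef_pos: [0.4923, -0.1644, 0.2604]
ee_rot: [-0.526, -3.097, 0.0]
force: [1.3, -1.9, 1.7]
opening: 0.0444
gripper_force: 21.0
```

```bash
python3 m.py
```

```text
Mz [ 0.004  0.015 -0.022 -0.003] mean -0.001 F [ 1.2 -1.5  2.3]
offset [-0.001 -0.     0.003] rot [-0.    -0.     0.374] yaw now 70.7 pos [ 0.4923 -0.1643  0.2603] q7 1.0 F [ 0.8 -1.2  1.8] M [-0.458 -0.35  -0.003] op 0.0439 gf 21.0 t 11.3167
```

Emit:
move_arm(
  steps=[
    {"rotation":[0,0,0],"offset":[0,0,-0.005],"jaw":-0.1},
    {"rotation":[0,0,0],"offset":[0,0,-0.01],"jaw":-0.1},
    {"rotation":[0,0,0],"offset":[0,0,-0.015],"jaw":-0.1},
    {"rotation":[0,0,0],"offset":[0,0,-0.02],"jaw":-0.1},
    {"rotation":[0,0,0],"offset":[0,0,-0.02],"jaw":-0.1},
  ],
)

```text
clock: 11.73
eef_pos: [0.4919, -0.164, 0.2663]
ee_rot: [-0.526, -3.096, -0.0]
force: [0.1, -0.9, -1.1]
opening: 0.0438
gripper_force: 22.0
```

```bash
python3 m.py
```

```text
Mz [-0.013 -0.018  0.046  0.017] mean 0.008 F [-0.3 -0.3 -2.1]
offset [-0.002 -0.001  0.022] rot [-0.    -0.002  0.374] yaw now 70.71 pos [ 0.4919 -0.1641  0.2661] q7 1.01 F [-0.2 -0.5 -2. ] M [ 0.015 -0.003  0.017] op 0.0441 gf 22.0 t 11.9333
```

Emit:
move_arm(
  steps=[
    {"rotation":[0,0,0],"offset":[0,0,-0.05],"jaw":-0.1},
    {"rotation":[0,0,0],"offset":[0,0,-0.11],"jaw":-0.1},
    {"rotation":[0,0,0],"offset":[0,0,-0.17],"jaw":-0.1},
    {"rotation":[0,0,0],"offset":[0,0,-0.24],"jaw":-0.1},
    {"rotation":[0,0,0],"offset":[0,0,-0.31],"jaw":-0.1},
  ],
)

```text
clock: 12.35
eef_pos: [0.4919, -0.164, 0.3599]
ee_rot: [-0.526, -3.096, -0.001]
force: [-0.6, -0.5, -1.6]
opening: 0.0437
gripper_force: 22.5
```

```bash
cat > sc.py <<'E'
from cell import robot,snapshot
from h import *
for i in range(2): t=snapshot("top")
g=cv2.cvtColor(t["pixels"],cv2.COLOR_BGR2HSV).astype(int)
E
python3 - <<'E'
from cell import robot,snapshot
from h import *
t=snapshot("top"); sc=snapshot("scene")
g=cv2.GaussianBlur(cv2.cvtColor(t["pixels"],cv2.COLOR_BGR2GRAY),(3,3),0)
c=cv2.HoughCircles(g[140:250,130:250],cv2.HOUGH_GRADIENT,1,50,param1=100,param2=20,minRadius=20,maxRadius=36)
print(c)
for u,v,r in c[0]: print(ray(t,u+130,v+140,.024).round(4),ray(t,u+130,v+140,.006).round(4), r*1.16/472)
cv2.imwrite('pics/j4.png',np.hstack([cv2.resize(sc["pixels"][90:240,185:335],(396,396)),cv2.resize(t["pixels"][135:255,130:250],(396,396))]))
step(robot.state(),[.506,.155,.36],70.7)
E
```

```text
[[[62.5 51.5 32.1]]]
[0.5116 0.15   0.024 ] [0.5132 0.1528 0.006 ] 0.078889824
offset [0.311 1.017 0.006] rot [0.    0.009 0.   ] yaw now 70.7 pos [ 0.4932 -0.1639  0.3622] q7 1.12 F [ 0.7  0.3 -2.1] M [-0.046 -0.111  0.034] op 0.0439 gf 22.5 t 12.45
```

View pics/j4.png

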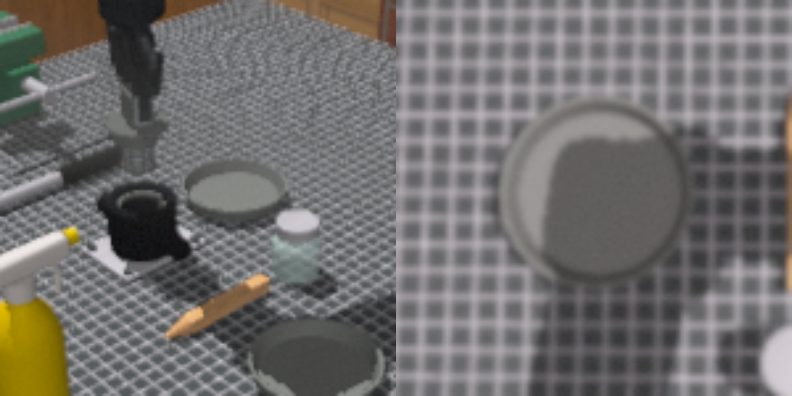

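The left panel shows the cap and strainer clear above the empty bowl at (140,140). The right panel shows the target saucer spanning x 500–690, y 95–288, so its centre is at top pixel (190.3,193), world about (0.507, 0.155).

Emit:
move_arm(
  steps=[
    {"rotation":[0,0,0],"offset":[0.02,0.07,0],"jaw":-0.1},
    {"rotation":[0,0,0],"offset":[0.05,0.17,0],"jaw":-0.1},
    {"rotation":[0,0,0],"offset":[0.08,0.27,0],"jaw":-0.1},
    {"rotation":[0,0,0],"offset":[0.11,0.37,0],"jaw":-0.1},
    {"rotation":[0,0,0],"offset":[0.14,0.47,0],"jaw":-0.1},
  ],
)

```text
clock: 12.87
eef_pos: [0.4987, -0.0161, 0.3584]
ee_rot: [-0.527, -3.096, 0.001]
force: [-0.1, 0.5, -2.0]
opening: 0.0438
gripper_force: 22.5
```

```bash
python3 -c "
from cell import robot
from h import *
step(robot.state(),[.507,.155,.35],70.7)"
```

```text
offset [0.163 0.547 0.028] rot [-0.001 -0.003 -0.001] yaw now 70.67 pos [ 0.4987 -0.0161  0.3584] q7 0.82 F [-0.1  0.5 -2. ] M [ 0.021 -0.041 -0.025] op 0.0438 gf 22.5 t 12.8667
```

Emit:
move_arm(
  steps=[
    {"rotation":[0,0,0],"offset":[0.04,0.12,0],"jaw":-0.1},
    {"rotation":[0,0,0],"offset":[0.08,0.24,0],"jaw":-0.1},
    {"rotation":[0,0,0],"offset":[0.12,0.36,0.01],"jaw":-0.1},
    {"rotation":[0,0,0],"offset":[0.145,0.47,0.02],"jaw":-0.1},
    {"rotation":[0,0,0],"offset":[0.163,0.54,0.03],"jaw":-0.1},
  ],
)

```text
clock: 13.28
eef_pos: [0.5058, 0.1555, 0.3496]
ee_rot: [-0.522, -3.097, -0.002]
force: [-0.3, -0.2, -2.0]
opening: 0.0441
gripper_force: 22.5
```

```bash
python3 -c "
from cell import robot,snapshot
from h import *
for i in range(4): s=snapshot('wrist')
cv2.imwrite('pics/w5.png',s['pixels'])
step(robot.state(),[.507,.155,.255],70.7)"
```

```text
offset [0.    0.01  0.314] rot [-0.003 -0.003  0.004] yaw now 70.8 pos [0.5062 0.1521 0.3493] q7 0.47 F [ 0.7  0.6 -1.3] M [-0.032  0.025 -0.045] op 0.0437 gf 22.6 t 13.4833
```

View pics/w5.png

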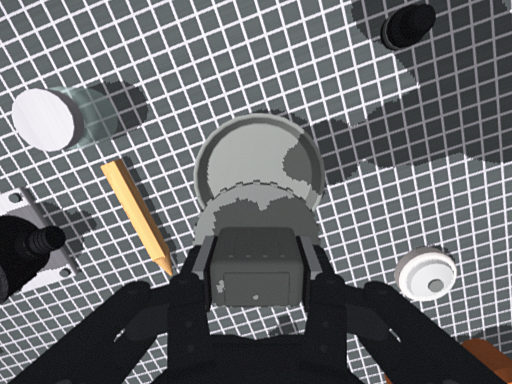

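The wrist view shows the cap held square at (257,265), over the target saucer with its rim at columns 193–326. They are aligned, so I'll descend to just above the floor.

Emit:
move_arm(
  steps=[
    {"rotation":[0,0,0],"offset":[0,0.01,0.06],"jaw":-0.1},
    {"rotation":[0,0,0],"offset":[0,0.01,0.13],"jaw":-0.1},
    {"rotation":[0,0,0],"offset":[0,0.01,0.2],"jaw":-0.1},
    {"rotation":[0,0,0],"offset":[0,0.01,0.26],"jaw":-0.1},
    {"rotation":[0,0,0],"offset":[0,0.01,0.3],"jaw":-0.1},
  ],
)

```text
clock: 13.9
eef_pos: [0.5073, 0.1524, 0.2582]
ee_rot: [-0.53, -3.094, 0.004]
force: [-0.3, 0.4, -2.1]
opening: 0.0439
gripper_force: 22.6
```

```bash
python3 m.py; python3 -c "
from cell import robot
from h import *
step(robot.state(),[.507,.155,.2458],70.7)"
```

```text
Mz [-0.009 -0.013  0.029  0.03 ] mean 0.009 F [ 0.4 -0.3 -2.5]
offset [-0.303 -1.019  0.005] rot [-0.    -0.     0.372] yaw now 70.65 pos [0.5079 0.1541 0.2607] q7 0.36 F [ 0.8 -0.  -2.2] M [-0.018 -0.029  0.03 ] op 0.0439 gf 22.6 t 14.1
offset [0.004 0.002 0.05 ] rot [-0.    -0.    -0.002] yaw now 70.65 pos [0.5079 0.1541 0.2607] q7 0.36 F [ 0.8 -0.  -2.2] M [-0.018 -0.029  0.03 ] op 0.0439 gf 22.6 t 14.1
```

Emit:
move_arm(
  steps=[
    {"rotation":[0,0,0],"offset":[0,0,0.012],"jaw":-0.1},
    {"rotation":[0,0,0],"offset":[0,0,0.024],"jaw":-0.1},
    {"rotation":[0,0,0],"offset":[0,0,0.034],"jaw":-0.1},
    {"rotation":[0,0,0],"offset":[0,0,0.043],"jaw":-0.1},
    {"rotation":[0,0,0],"offset":[0,0,0.043],"jaw":-0.1},
  ],
)

```text
clock: 14.52
eef_pos: [0.5078, 0.1547, 0.2475]
ee_rot: [0.527, 3.097, 0.0]
force: [-1.0, -0.4, -2.0]
opening: 0.0439
gripper_force: 22.7
```

```bash
python3 m.py
```

```text
Mz [-0.02  -0.011  0.045  0.037] mean 0.013 F [ 0.  -0.  -1.4]
offset [-0.304 -1.021 -0.04 ] rot [-0.    -0.     0.373] yaw now 70.7 pos [0.5076 0.1546 0.2475] q7 0.35 F [-0.4 -0.2 -0.7] M [0.034 0.01  0.037] op 0.0436 gf 22.7 t 14.7167
```

Emit:
move_arm(
  steps=[
    {"rotation":[0,0,0],"offset":[0,0,0.001],"jaw":-0.1},
    {"rotation":[0,0,0],"offset":[0,0,0.002],"jaw":-0.1},
    {"rotation":[0,0,0],"offset":[0,0,0.002],"jaw":-0.1},
  ],
)

```text
clock: 14.97
eef_pos: [0.5076, 0.1546, 0.2474]
ee_rot: [0.527, 3.097, -0.001]
force: [-2.0, -1.8, 6.3]
opening: 0.0441
gripper_force: 24.3
```

```bash
python3 m.py
```

```text
Mz [ 0.023 -0.007 -0.045 -0.021] mean -0.013 F [-2.2 -1.4  6. ]
offset [-0.304 -1.021 -0.04 ] rot [-0.     0.001  0.373] yaw now 70.7 pos [0.5076 0.1546 0.2474] q7 0.35 F [-2.6 -0.9  6.3] M [-0.331  0.492 -0.021] op 0.0442 gf 24.3 t 15.1667
```

Emit:
move_arm(
  steps=[
    {"rotation":[0,0,0],"offset":[0,0,-0.001],"jaw":0.03},
    {"rotation":[0,0,0],"offset":[0,0.002,-0.001],"jaw":0.06},
    {"rotation":[0,0,0],"offset":[0,0.004,-0.0005],"jaw":0.09},
    {"rotation":[0,0,0],"offset":[0,0.006,0],"jaw":0.12},
    {"rotation":[0,0,0],"offset":[0,0.008,0],"jaw":0.15},
  ],
)

```text
clock: 15.58
eef_pos: [0.5084, 0.1569, 0.2467]
ee_rot: [-0.527, -3.097, 0.0]
force: [0.1, 0.9, -2.2]
opening: 0.0489
gripper_force: 9.5
```

```bash
python3 m.py
```

```text
Mz [0.027 0.009 0.015 0.015] mean 0.017 F [ 0.2  0.  -2. ]
offset [-0.303 -1.029 -0.042] rot [-0.    -0.     0.374] yaw now 70.7 pos [0.5085 0.1569 0.2468] q7 0.34 F [-0.4  0.1 -2.3] M [-0.02   0.061  0.015] op 0.0493 gf 9.5 t 15.7833
```

Emit:
move_arm(
  steps=[
    {"rotation":[0,0,0],"offset":[0,0,0.001],"jaw":0.15},
    {"rotation":[0,0,0],"offset":[0,0,0.002],"jaw":0.15},
    {"rotation":[0,0,0],"offset":[0,0,0.002],"jaw":0.15},
  ],
)

```text
clock: 16.03
eef_pos: [0.5084, 0.1569, 0.2464]
ee_rot: [0.527, 3.097, -0.0]
force: [-0.5, -0.5, 1.3]
opening: 0.0493
gripper_force: 9.9
```

```bash
python3 m.py
```

```text
Mz [-0.026 -0.005 -0.045 -0.018] mean -0.023 F [-0.8 -0.4  1.9]
offset [-0.303 -1.029 -0.043] rot [-0.     0.001  0.373] yaw now 70.7 pos [0.5085 0.1569 0.2465] q7 0.34 F [-0.9 -0.9  2.2] M [-0.181  0.239 -0.018] op 0.0492 gf 10.1 t 16.2333
```

Seated with about 2 N downward load. Opening the rest.

Emit:
move_arm(
  steps=[
    {"rotation":[0,0,0],"offset":[0,0.001,0.0005],"jaw":0.18},
    {"rotation":[0,0,0],"offset":[0,0.001,0.0005],"jaw":0.22},
    {"rotation":[0,0,0],"offset":[0,0.001,0.0005],"jaw":0.35},
    {"rotation":[0,0,0],"offset":[0,0.001,0],"jaw":0.6},
    {"rotation":[0,0,0],"offset":[0,0.001,0],"jaw":0.9},
  ],
)

```text
clock: 16.65
eef_pos: [0.5086, 0.1572, 0.2463]
ee_rot: [0.527, 3.097, 0.0]
force: [0.3, 0.0, 0.3]
opening: 0.0786
gripper_force: 0.0
```

```bash
python3 m.py
```

```text
Mz [ 0.    -0.034 -0.018  0.054] mean 0.001 F [-0.1 -0.3 -0.1]
offset [-0.304 -1.03  -0.044] rot [ 0.    -0.     0.373] yaw now 70.7 pos [0.5086 0.1572 0.2463] q7 0.34 F [ 0.2 -0.  -0.1] M [-0.058 -0.007  0.054] op 0.0811 gf 0.0 t 16.85
```

Emit:
move_arm(
  steps=[
    {"rotation":[0,0,0],"offset":[0,0,-0.04],"jaw":1},
    {"rotation":[0,0,0],"offset":[0,0,-0.12],"jaw":1},
    {"rotation":[0,0,0],"offset":[0,0,-0.22],"jaw":1},
    {"rotation":[0,0,0],"offset":[0,0,-0.32],"jaw":1},
    {"rotation":[0,0,0],"offset":[0,0,-0.4],"jaw":1},
  ],
)

```text
clock: 17.27
eef_pos: [0.5084, 0.1576, 0.3693]
ee_rot: [0.525, 3.096, 0.002]
force: [0.9, 0.3, 0.9]
opening: 0.0853
gripper_force: 0.0
```

```bash
python3 -c "
from cell import robot,snapshot
from h import *
for i in range(4): w=snapshot('wrist')
s=snapshot('scene')
cv2.imwrite('pics/f6.png',np.hstack([cv2.resize(s['pixels'][130:290,210:370],(396,396)),cv2.resize(w['pixels'],(404,303))[:, :,:].copy() if 0 else cv2.resize(w['pixels'][:,64:448],(396,396))]))
step(robot.state(),[.507,.155,.35],70.7)"
```

```text
offset [ 0.002 -0.008  0.055] rot [-0.001  0.    -0.   ] yaw now 70.69 pos [0.5083 0.1569 0.3664] q7 0.48 F [-0.6  0.2  0.2] M [-0.009  0.01  -0.015] op 0.0855 gf 0.0 t 17.5167
```

View pics/f6.png

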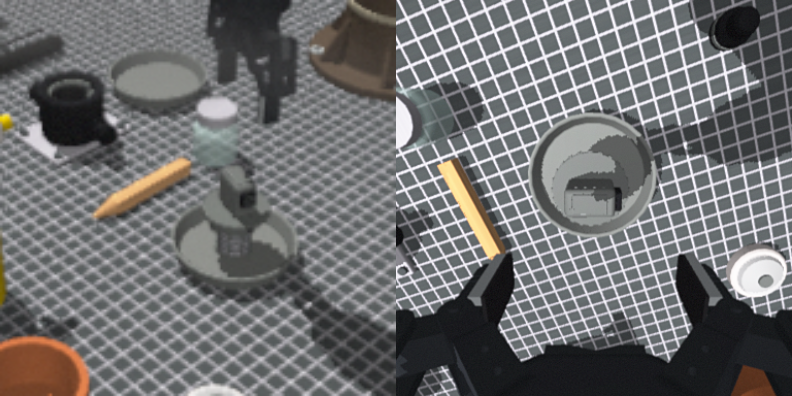

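The strainer stands upright in the saucer at (235,225) in the left panel and (592,190) in the right. The gripper is clear and the other things are undisturbed.

```bash
python3 -c "
from cell import order
print(order.finish_job())"
```

```text
the job is handed in; nothing more can be done
None
```

I opened the filter and stood the cap and strainer upright in the left-hand grey saucer with the gripper clear; the last pictures showed nothing else moved, and I handed the job in at about 17.5 s.

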